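Release a ratchet glue clamp and draw its bar back

TASK

The glue on the pine block has set, so open the ratchet clamp on the plywood board: lift the pawl clear by pressing down the long hinged steel release bar through the stirrup handle, and while it is down draw the toothed bar back by its stirrup, away from the block, as far as it will go. The clamp is still tight and the hooked teeth hold the pawl fast, so do not force the release bar: first ease the toothed bar a few millimetres towards the block, against the sprung pad, and keep it eased while you press. Then let the release bar spring up fully so that the pawl drops home, leave the block lying where it is and do not disturb the glue bottle, brush or tape beside the clamp.

Things in the scene. Friction and masses are not known exactly. Their poses are not given: they have to be found in the camera images.
- clamp: Fixed plywood board of the clamp, 168 x 369 x 15 mm. Origin on its underside, on the bench. Axis y runs along the toothed bar (which lies at x 20) in the drawing-back direction, z up, x away from the robot at yaw 0. Board: x -102..66, y -177..192 mm. End block y -173..-147, 58 high; grey bar guide x 2..60, y 14..76, 50 high; pawl arm across it at y 36..52, 53 high. Heights are above the bench.
- rack (a joint): Slide of the toothed steel bar, m: 0 at the start (clamped tight), grows as the bar is drawn back along clamp +y, end stop at 0.063. Negative = eased towards the block against the sprung pad: about 12 N to start, 17 N at -0.006. The pawl can lift once the bar is eased 4.5 mm; from 6 mm on the next tooth meets the pawl and the push stiffens. With the pawl clear the pad pushes it back to about 0.015; then 2 N moves it.
- handle (a point): Centre of the opening of the stirrup: a closed, level, rectangular loop of 10 mm round steel bar fixed to the toothed bar, its axis 70 mm above the bench, at x -60, y 51 mm in the clamp frame when rack = 0; moves with the bar. Axes as the clamp's. The clear opening is 72 mm along y and 54 mm along x; it stands over the release bar, 11 mm above it.
- release (a joint): Hinge of the release bar, which carries the pawl, rad: 0 = up at rest, pawl home in a notch; 0.34 = fully down against its stop; pawl clear of the teeth above 0.23. Sprung: 3 N to start and 8 N fully down, pressed 48 mm from the hinge; returns by itself when let go. Blocked near 0 while the clamp is tight, however hard it is pressed.
- paddle (a point): Middle of the top face of the release bar, a flat steel plate 60 mm wide (clamp x -80..-20) and 146 mm long (clamp y 24..170), lying beside the toothed bar. At rest its top is level, 54 mm above the bench, and this point is at x -60, y 97 mm in the clamp frame. The hinge line is parallel to the toothed bar, at x -12, z 48, so this line of the plate sinks 16 mm in full travel, anywhere along its length.
- workpiece: Loose pine block, 75 mm across the clamp, 40 mm along clamp y and 40 mm high, lying on the board between the end block and the sprung pad of the jaw, centred near x 20, y -127 mm of the clamp. Origin at the centre of its underside; its axes are turned about 2.18 rad from the clamp's. To be left in place.
- glue_bottle: Loose white glue bottle with a red cap, 57 mm across, 170 mm tall, standing on the bench behind the clamp. Origin at the centre of its underside, z up.
- brush: Loose bench brush with a wooden handle, 60 x 215 x 15 mm, lying on the bench in front of the clamp, on the robot's side. Origin at the centre of its underside; long axis y.
- masking_tape: Loose roll of masking tape, 96 mm across and 25 mm high, lying flat behind the clamp's end block. Origin at the centre of its underside.
Things that resemble listed ones, but are neither listed nor needed, are in the scene too. What is shaped like the workpiece but green, purple or red is not meant.

How it is judged:
By the outcome, as a careful person would: the job done as asked, in the order asked, and still so for the second after the job is handed in, with the robot touching nothing.
It also fails if it takes over 43 s, if anything falls off the work surface, if the arm or the gripper's body presses on something with over 40 N, if the wrist force passes 120 N, or if a joint passes its speed limit or range.

ROBOT

A 7-joint arm with a two-finger parallel gripper is mounted at the origin on a cart in front of the work surface, level with it; the furniture and walls round the work are solid. World frame = base frame: x ahead of the robot, y to its left, z up, the work surface at z = 0. Lengths are in mm, angles in rad, forces in N, time in s.
With the tool pointing down it reaches from about 425 to 925 mm from the base axis. Payload 6.8 kg.
Tool frame: the origin (TCP) lies at the very end of the fingers, on their centre line; the grasp point (between the pads) lies grip_depth behind it (grip_depth is the distance from the TCP to the grasp point, in mm); z points along the fingers, y is the line along which they close (so a half turn about z gives the same grasp; the last joint's range is limited). The gripper opens to 88 mm and grips with 3 to 60 N. Pads are 20 mm wide; open, the fingers measure 115 mm over their backs; the gripper's body (75 mm by 178 mm) begins 61 mm behind the grasp point.
Start: joints at [1.03, 0.477, 0.022, 1.555, -0.011, 1.109, -0.083], TCP at [283.116, -612.775, 222.664] pointing down, gripper open.
Joint ranges: [-2.96, 2.96], [-0.34, 2.1], [-1.41, 1.46], [0.24, 2.44], [-1.37, 4.51], [0.17, 1.92], [-2.96, 2.96]. Speed limits (rad/s): [2.39, 2.39, 3.14, 3.14, 3.14, 3.14, 3.14].

INTERFACE

Orientations are given as a unit quaternion [w, x, y, z].
In Python, from bench import * gives the robot as it stands.
- The arm moves only by the tool arm_command, never from a script. Its arguments are lists of equal length, an entry for each row: "slide": the shift along the tool's x, y, z in m, a list of three; "yaw": the turn about the tool's z in degrees; "hand": the closure, from 0 (fully open) to 1 (shut). In form: {"slide": [[x, y, z], ...], "yaw": [yaw, ...], "hand": [hand, ...]}. A call has exactly 5 rows; each row is the pose to reach, as a shift and turn from the pose commanded when the call began, along the tool's axes at that moment; what a row does not reach only later rows make up. A row lasts 1/10 s, in which the tool goes at most 50 mm and 8.59 degrees, less where a joint would pass 70% of its speed; a pose out of reach is approached as far as the arm can. A call with a gripper value outside its range is refused whole. The fingers move at their own pace and stop on an object; the grip force is fixed at half the most. Time passes only in rows, so rows that repeat a pose let the fingers close, or fill a call up. It gives the time, the measured TCP pose, the force, the opening and the grip force at its end, in the units of the state.
- read_state(): the state, without advancing time (a new reading comes with each control period).
- camera(name): name is "scene" or "top" or "wrist"; returns the picture (384x512x3 uint8, blue, green, red); there is no depth.
- calibration(name): a dict with "mtx" (3x3 intrinsics, pixels), "R" (3x3) and "t" (3): a world point X has camera coordinates R X + t. Camera axes: x right, y down, z forward; pixel columns grow to the right and rows downward; lengths in mm; the calibration is good to about 2 mm. A picture is of the moment at which its call begins: read the wrist's pose just before it. calibration takes no time and is no camera call; for the wrist camera it gives the pose at the moment of the call.
- finish_job(): hands the job in; it is judged then, once.
The state is a dict: "time_s": time; "joint_positions": joint angles; "joint_vel": joint speeds; "joint_efforts": joint torques, N m; "position": TCP position; "orientation": TCP orientation; "wrist_force": force on the tool from outside, world axes, zero at the start; "ft_torque": the same for the moment, N m; "width": finger opening in mm; "grip_force": force on a finger pad.
Only numpy, scipy, OpenCV 4.12 (cv2) and the standard library are available. Lean on these libraries where they do the work, as an engineer would, in place of code of your own. Each camera call takes 0.05 s, during which the arm holds its last target. There are 200 camera calls.

## Working session

There is one attempt and no reset: what is moved stays moved. The work goes in short steps, Python scripts to look and compute and a tool call to move; the robot and the scene stay as the last step left them, time stands still between calls to the robot, and variables do not carry over. Pictures are saved under pics/ and viewed, at most 10 in all, crops included, and the job is handed in when it is done.

Besides the shell and the picture viewer there is one more tool, called after "Call:" by a JSON object that holds its "api" and its "payload". arm_command: Moves the arm, as the interface text tells. Its arguments: {"type":"object","properties":{"slide":{"type":"array","items":{"type":"array","items":{"type":"number"}}},"yaw":{"type":"array","items":{"type":"number"}},"hand":{"type":"array","items":{"type":"number"}}},"required":["slide","yaw","hand"]}

```bash
mkdir -p pics; ls
python3 - <<'E'
from bench import *
import cv2
s=read_state(); print({k:(v) for k,v in s.items()})
for n in("scene","top"):
    im=camera(n); cv2.imwrite(f"pics/{n}0.png",im); c=calibration(n); print(n,c)
E
```

```text
pics
{'time_s': 0.0, 'joint_positions': array([ 1.02987809,  0.47776046,  0.02233275,  1.55641821, -0.01149425,
        1.10929577, -0.08312403]), 'joint_vel': array([-9.67233064e-04,  8.65051359e-04,  1.56321525e-03, -1.74968646e-05,
       -4.12787389e-04,  9.50722770e-04,  7.17922635e-04]), 'joint_efforts': array([-7.75724675e-05, -5.82862365e+01,  1.53430402e+00, -2.72616506e+01,
       -5.43592090e-02,  1.67771964e-02,  1.83421498e-04]), 'position': array([ 282.85937249, -612.22860431,  221.72220664]), 'orientation': array([-8.39989725e-04,  9.76673699e-01,  2.14727075e-01, -2.51558715e-04]), 'wrist_force': array([-0.28188994, -0.70199479,  0.24534667]), 'ft_torque': array([-0.01097418, -0.01513306, -0.02817353]), 'grip_force': 0.0, 'width': 87.69820575850855}
scene {'mtx': array([[420.09048663,   0.        , 252.19185481],
       [  0.        , 420.09048663, 194.99663779],
       [  0.        ,   0.        ,   1.        ]]), 'R': array([[-0.60347623, -0.79731592,  0.01018639],
       [-0.54349957,  0.40195181, -0.73691448],
       [ 0.58345921, -0.45024667, -0.67590922]]), 't': array([432.62699864, 295.77698192, 814.71966354])}
top {'mtx': array([[488.1619424 ,   0.        , 259.19834222],
       [  0.        , 488.1619424 , 196.65348355],
       [  0.        ,   0.        ,   1.        ]]), 'R': array([[-0.01359919, -0.99988432, -0.00681272],
       [-0.99568714,  0.01416682, -0.09168654],
       [ 0.09177245,  0.00553648, -0.99576461]]), 't': array([ 145.96181323,  559.73576334, 1483.85671163])}
```

View pics/top0.png

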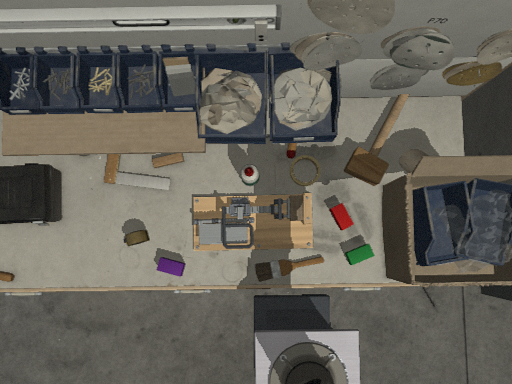

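View pics/scene0.png

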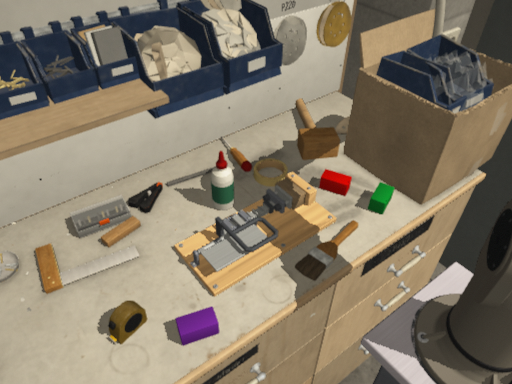

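The top view shows the clamp board at about (193–313, 193–249), with the stirrup at about (237,233), the release plate at about (222,233) and the end block at about (308,207). The green, red and purple blocks lie off the board. Next I'll crop in and find the board's corners.

```bash
cat > h.py <<'E'
import numpy as np, cv2
def ray(c,px,z):
    d=c["R"].T@np.linalg.solve(c["mtx"],[px[0],px[1],1.]); o=-c["R"].T@c["t"]
    return o+d*(z-o[2])/d[2]
def proj(c,X):
    v=c["mtx"]@(c["R"]@np.asarray(X,float)+c["t"]); return v[:2]/v[2]
E
python3 - <<'E'
from bench import *
from h import *
im=cv2.imread("pics/top0.png"); cr=im[180:290,180:330]
cv2.imwrite("pics/topc.png",cv2.resize(cr,None,fx=5,fy=5,interpolation=cv2.INTER_CUBIC))
h=cv2.cvtColor(im,cv2.COLOR_BGR2HSV); m=cv2.inRange(h,(8,70,90),(25,255,255)); m[:185]=0;m[252:]=0;m[:,:185]=0;m[:,320:]=0
m=cv2.morphologyEx(m,cv2.MORPH_OPEN,np.ones((3,3)))
r=cv2.minAreaRect(cv2.findNonZero(m)); print(r)
c=calibration("top")
for p in cv2.boxPoints(r): print(p,ray(c,p,15).round(1))
E
```

```text
((252.12420654296875, 221.85084533691406), (54.39105987548828, 119.55070495605469), 88.15238952636719)
[191.50311 196.59668] [565.9 349.4  15. ]
[310.99164 192.74222] [572.7 -23.3  15. ]
[312.7453  247.10501] [404.1 -24.8  15. ]
[193.25677 250.95947] [397.3 344.1  15. ]
```

View pics/topc.png

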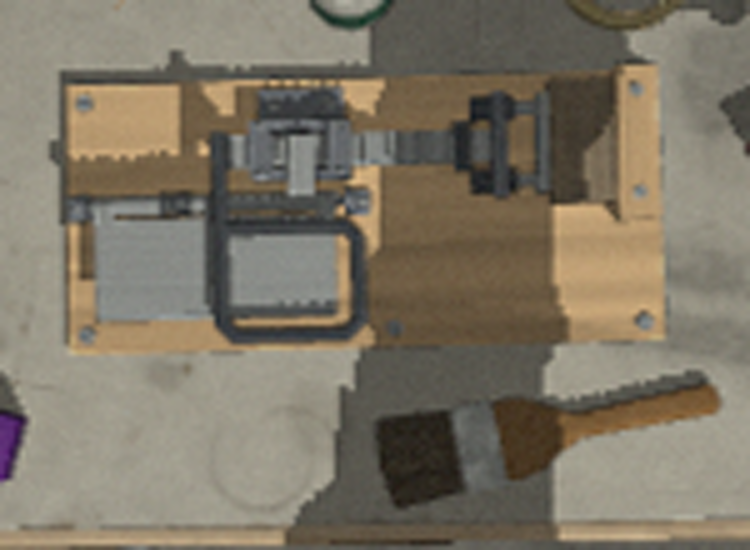

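The crop shows the board corners at about (193,195), (194,250.4) and (312.6,248.4) in full-image pixels. The stirrup opening's centre is at about (238,236) and the plate runs behind it. Nothing else resembles the stirrup; the ring at (304,170) is the tape. I'll work out the pose, the box clearance and the goal.

Run:
```python
from bench import *
from h import *
c=calibration("top"); s=calibration("scene")
P={k:ray(c,(180+a/5-.4,180+b/5-.4),z) for k,(a,b,z) in dict(tl=(65,75,15),bl=(70,352,15),br=(664,342,15),o1=(229,235,70),o2=(350,235,70),o3=(350,325,70),o4=(229,325,70)).items()}
for k,v in P.items(): print(k,v.round(1))
d=P['bl']-P['br']; yaw=np.arctan2(-d[0],d[1]); print("yaw",yaw)
R=np.array([[np.cos(yaw),-np.sin(yaw)],[np.sin(yaw),np.cos(yaw)]])
for k,l in dict(tl=(66,192),bl=(-102,192),br=(-102,-177)).items(): print(k,(P[k][:2]-R@np.array(l)).round(1))
o=np.mean([P[k] for k in('o1','o2','o3','o4')],0)[:2]; print("handle",o,"->clamp",o-R@np.array([-60,51]))
print("box base",ray(s,(430,195),0).round(),ray(c,(387,285),0).round(), "top z:",[ (z,proj(s,[*ray(s,(430,195),0)[:2],z]).round()) for z in(150,250,350)])
```

```text
tl [572.1 345.9  15. ]
bl [400.2 343.   15. ]
br [401.4 -23.7  15. ]
o1 [469.3 240.1  70. ]
o2 [468.3 167.8  70. ]
o3 [414.8 168.4  70. ]
o4 [415.7 240.5  70. ]
yaw 0.0032401545088319886
tl [506.8 153.7]
bl [502.8 151.4]
br [502.8 153.6]
handle [442.01192594 204.21471553] ->clamp [502.17685857 153.40939218]
box base [ 320. -303.    0.] [ 284. -253.    0.] top z: [(150, array([448., 150.])), (250, array([462., 115.])), (350, array([478.,  75.]))]
```

Call:
{"api": "arm_command", "payload": {"slide": [[0,0,-0.05],[0,0,-0.1],[0,0,-0.15],[0,0,-0.2],[0,0,-0.25]], "yaw": [0,0,0,0,0], "hand": [0.3,0.6,1,1,1]}}

```text
time_s: 0.6
position: [282.8, -612.3, 474.4]
orientation: [-0.0, 0.977, 0.215, -0.0]
wrist_force: [0.3, -1.1, 0.2]
width: 51.4
grip_force: 0.0
```

Call:
{"api": "arm_command", "payload": {"slide": [[0.038,-0.032,0],[0.076,-0.064,0],[0.114,-0.096,0],[0.152,-0.128,0],[0.19,-0.16,0]], "yaw": [0,0,0,0,0], "hand": [1,1,1,1,1]}}

```text
time_s: 1.1
position: [388.8, -385.7, 472.3]
orientation: [-0.0, 0.977, 0.215, -0.0]
wrist_force: [1.0, -0.1, -0.3]
width: 11.2
grip_force: 0.0
```

Call:
{"api": "arm_command", "payload": {"slide": [[0.034,-0.036,0],[0.068,-0.072,0],[0.103,-0.108,0],[0.138,-0.144,0],[0.172,-0.18,0]], "yaw": [5,10,15,20,24.6], "hand": [1,1,1,1,1]}}

```text
time_s: 1.6
position: [469.2, -150.3, 472.5]
orientation: [0.0, 1.0, -0.0, -0.0]
wrist_force: [1.3, -0.1, -0.6]
width: 0.8
grip_force: 0.0
```

Call:
{"api": "arm_command", "payload": {"slide": [[-0.003,-0.04,0.025],[-0.006,-0.08,0.05],[-0.009,-0.12,0.075],[-0.012,-0.16,0.1],[-0.015,-0.2,0.125]], "yaw": [0,0,0,0,0], "hand": [1,1,1,1,1]}}

```text
time_s: 2.1
position: [452.7, 49.1, 346.6]
orientation: [0.0, 1.0, 0.002, 0.0]
wrist_force: [1.5, 0.1, 0.5]
width: 0.4
grip_force: 0.0
```

Call:
{"api": "arm_command", "payload": {"slide": [[-0.003,-0.035,0.03],[-0.006,-0.07,0.06],[-0.009,-0.105,0.09],[-0.012,-0.14,0.12],[-0.012,-0.14,0.145]], "yaw": [0,0,0,0,0], "hand": [1,1,1,1,1]}}

```text
time_s: 2.6
position: [439.3, 192.4, 201.4]
orientation: [-0.001, 1.0, 0.005, -0.0]
wrist_force: [0.1, -1.0, -0.6]
width: 0.4
grip_force: 0.0
```

Run:
```python
from bench import *
from h import *
s=read_state(); print(s['position'].round(1),s['orientation'].round(4),s['wrist_force'].round(2))
c=calibration("wrist"); im=camera("wrist")
np.savez("w1.npz",**c)
cv2.imwrite("pics/w1.png",im)
for n,(x,y,z) in dict(handle=(442,204,70),tcp=s['position']).items(): print(n,proj(c,[x,y,z]).round())
for x in(-87,-33):
  for y in(15,87): print(x,y,proj(c,[502.5+x,153+y,70]).round())
```

```text
[439.3 192.4 201.4] [-1.2e-03  1.0e+00  5.2e-03 -4.0e-04] [ 0.06 -0.97 -0.55]
handle [243. 175.]
tcp [255. 232.]
-87 15 [281. 203.]
-87 87 [205. 203.]
-33 15 [283. 146.]
-33 87 [203. 145.]
```

View pics/w1.png

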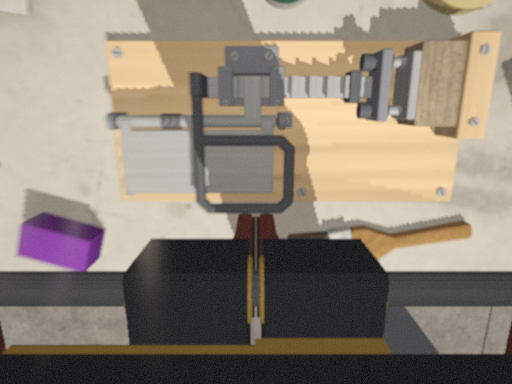

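The wrist view shows the stirrup's inner edges at x 205–284 and y 147–204, within 2 px of the prediction, and the opening is clear. Descending inside it.

Call:
{"api": "arm_command", "payload": {"slide": [[0.0025,0.005,0.025],[0.0025,0.005,0.055],[0.0025,0.005,0.085],[0.0025,0.005,0.112],[0.0025,0.005,0.112]], "yaw": [0,0,0,0,0], "hand": [1,1,1,1,1]}}

```text
time_s: 3.15
position: [441.6, 180.7, 88.3]
orientation: [0.001, 1.0, 0.001, -0.003]
wrist_force: [0.1, -0.6, 0.4]
width: 0.5
grip_force: 0.0
```

Call:
{"api": "arm_command", "payload": {"slide": [[0,0,0.008],[0,0,0.016],[0,0,0.024],[0,0,0.03],[0,0,0.03]], "yaw": [0,0,0,0,0], "hand": [1,1,1,1,1]}}

```text
time_s: 3.65
position: [443.2, 182.4, 60.1]
orientation: [0.0, 1.0, 0.002, -0.0]
wrist_force: [-0.3, -0.6, -0.2]
width: 0.4
grip_force: 0.0
```

Call:
{"api": "arm_command", "payload": {"slide": [[0,0.0005,0],[0,0.001,0],[0,0.0015,0],[0,0.002,0],[0,0.002,0]], "yaw": [0,0,0,0,0], "hand": [1,1,1,1,1]}}

```text
time_s: 4.15
position: [443.6, 180.5, 60.8]
orientation: [0.0, 1.0, 0.002, 0.0]
wrist_force: [0.1, -0.3, 0.5]
width: 0.5
grip_force: 0.0
```

Call:
{"api": "arm_command", "payload": {"slide": [[0,0.0005,0],[0,0.001,0],[0,0.0015,0],[0,0.002,0],[0,0.002,0]], "yaw": [0,0,0,0,0], "hand": [1,1,1,1,1]}}

```text
time_s: 4.65
position: [443.5, 178.5, 60.7]
orientation: [0.0, 1.0, 0.002, 0.0]
wrist_force: [0.2, -0.1, -0.5]
width: 0.4
grip_force: 0.0
```

Call:
{"api": "arm_command", "payload": {"slide": [[0,0.0005,0],[0,0.001,0],[0,0.0015,0],[0,0.002,0],[0,0.002,0]], "yaw": [0,0,0,0,0], "hand": [1,1,1,1,1]}}

```text
time_s: 5.15
position: [443.6, 177.2, 60.7]
orientation: [-0.0, 1.0, 0.002, 0.0]
wrist_force: [-0.9, 1.8, -0.9]
width: 0.4
grip_force: 1.3
```

Call:
{"api": "arm_command", "payload": {"slide": [[0,0.0005,0],[0,0.001,0],[0,0.0015,0],[0,0.002,0],[0,0.002,0]], "yaw": [0,0,0,0,0], "hand": [1,1,1,1,1]}}

```text
time_s: 5.65
position: [443.5, 177.0, 60.8]
orientation: [-0.002, 1.0, 0.003, 0.0]
wrist_force: [-1.3, 8.6, -4.3]
width: 0.4
grip_force: 4.0
```

Call:
{"api": "arm_command", "payload": {"slide": [[0,0.0005,0],[0,0.001,0],[0,0.0015,0],[0,0.002,0],[0,0.002,0]], "yaw": [0,0,0,0,0], "hand": [1,1,1,1,1]}}

```text
time_s: 6.15
position: [443.5, 176.3, 60.8]
orientation: [-0.003, 1.0, 0.003, 0.001]
wrist_force: [-0.0, 11.5, -5.9]
width: 0.8
grip_force: 5.6
```

Call:
{"api": "arm_command", "payload": {"slide": [[0,0.0006,0],[0,0.0012,0],[0,0.002,0],[0,0.003,0],[0,0.003,0]], "yaw": [0,0,0,0,0], "hand": [1,1,1,1,1]}}

```text
time_s: 6.65
position: [443.6, 174.1, 60.9]
orientation: [-0.003, 1.0, 0.003, 0.001]
wrist_force: [-0.5, 13.3, -6.9]
width: 0.5
grip_force: 6.5
```

Call:
{"api": "arm_command", "payload": {"slide": [[0,0.0005,0],[0,0.001,0],[0,0.0015,0],[0,0.0015,0],[0,0.0015,0]], "yaw": [0,0,0,0,0], "hand": [1,1,1,1,1]}}

```text
time_s: 7.15
position: [443.6, 173.2, 60.9]
orientation: [-0.004, 1.0, 0.003, 0.001]
wrist_force: [-0.6, 14.0, -7.2]
width: 0.5
grip_force: 7.2
```

Call:
{"api": "arm_command", "payload": {"slide": [[0,0.0006,0],[0,0.0012,0],[0,0.0018,0],[0,0.0022,0],[0,0.0022,0]], "yaw": [0,0,0,0,0], "hand": [1,1,1,1,1]}}

```text
time_s: 7.65
position: [443.6, 171.6, 60.9]
orientation: [-0.004, 1.0, 0.004, 0.001]
wrist_force: [-1.2, 16.5, -9.1]
width: 0.4
grip_force: 8.0
```

Call:
{"api": "arm_command", "payload": {"slide": [[0,0,0.0015],[0,0,0.003],[0,0,0.0045],[0,0,0.006],[0,0,0.006]], "yaw": [0,0,0,0,0], "hand": [1,1,1,1,1]}}

```text
time_s: 8.15
position: [446.2, 172.1, 56.8]
orientation: [-0.004, 1.0, 0.003, 0.003]
wrist_force: [-0.8, 14.3, 6.4]
width: 0.5
grip_force: 6.9
```

Call:
{"api": "arm_command", "payload": {"slide": [[0,0,0.0005],[0,0,0.001],[0,0,0.0015],[0,0,0.002],[0,0,0.002]], "yaw": [0,0,0,0,0], "hand": [1,1,1,1,1]}}

```text
time_s: 8.65
position: [446.5, 172.2, 55.1]
orientation: [-0.004, 1.0, 0.003, 0.004]
wrist_force: [0.1, 13.5, 9.0]
width: 0.8
grip_force: 6.8
```

Call:
{"api": "arm_command", "payload": {"slide": [[-0.0005,0.0005,0],[-0.001,0.001,0],[-0.001,0.0012,0],[-0.001,0.0012,0],[-0.001,0.0012,0]], "yaw": [0,0,0,0,0], "hand": [1,1,1,1,1]}}

```text
time_s: 9.15
position: [446.5, 172.0, 55.2]
orientation: [-0.005, 1.0, 0.004, 0.005]
wrist_force: [2.8, 15.9, 4.3]
width: 0.6
grip_force: 8.0
```

Call:
{"api": "arm_command", "payload": {"slide": [[0,0,0.0005],[0,0,0.001],[0,0,0.0015],[0,0,0.002],[0,0,0.002]], "yaw": [0,0,0,0,0], "hand": [1,1,1,1,1]}}

```text
time_s: 9.65
position: [446.4, 172.1, 53.7]
orientation: [-0.005, 1.0, 0.004, 0.005]
wrist_force: [0.2, 15.1, 12.3]
width: 0.2
grip_force: 9.3
```

Call:
{"api": "arm_command", "payload": {"slide": [[0,0.0005,0],[0,0.001,0],[0,0.0015,0],[0,0.0015,0],[0,0.0015,0]], "yaw": [0,0,0,0,0], "hand": [1,1,1,1,1]}}

```text
time_s: 10.15
position: [446.4, 171.9, 53.8]
orientation: [-0.006, 1.0, 0.004, 0.005]
wrist_force: [-0.1, 18.4, 11.4]
width: 0.3
grip_force: 9.6
```

Call:
{"api": "arm_command", "payload": {"slide": [[0,0,0.0005],[0,0,0.001],[0,0,0.0015],[0,0,0.002],[0,0,0.002]], "yaw": [0,0,0,0,0], "hand": [1,1,1,1,1]}}

```text
time_s: 10.65
position: [446.3, 171.9, 52.0]
orientation: [-0.006, 1.0, 0.004, 0.005]
wrist_force: [-1.7, 17.1, 15.1]
width: 0.8
grip_force: 10.7
```

Call:
{"api": "arm_command", "payload": {"slide": [[0,0,0.0008],[0,0,0.0016],[0,0,0.0024],[0,0,0.003],[0,0,0.003]], "yaw": [0,0,0,0,0], "hand": [1,1,1,1,1]}}

```text
time_s: 11.15
position: [446.2, 171.9, 49.1]
orientation: [-0.006, 1.0, 0.004, 0.005]
wrist_force: [-3.0, 16.8, 17.1]
width: 0.8
grip_force: 11.6
```

Run:
```python
from bench import *
from h import *
s=read_state(); print(s['position'].round(1),s['wrist_force'].round(2),s['ft_torque'].round(2))
im=camera("wrist"); im2=camera("scene")
cv2.imwrite("pics/p1.png",np.hstack([cv2.resize(im[60:330,110:400],(480,447)),cv2.resize(im2[190:300,170:248],(317,447),interpolation=2)]))
```

```text
[446.2 171.9  49.1] [-3.  16.8 17.1] [3.69 0.53 0.13]
```

View pics/p1.png

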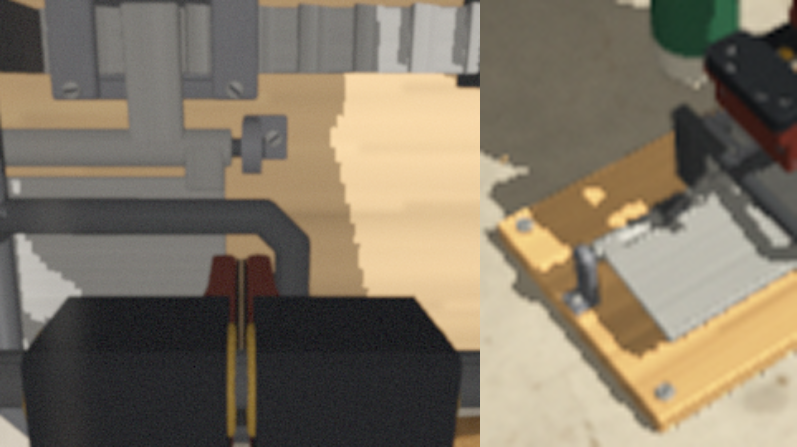

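The fingers push on the stirrup's near end (right edge at about x 275–300), and the left finger overlaps the plate edge (about x 225). Fz is rising gently, as a spring would, so the plate is sinking. I'll keep pressing.

Call:
{"api": "arm_command", "payload": {"slide": [[0,0,0.0008],[0,0,0.0016],[0,0,0.0024],[0,0,0.0032],[0,0,0.0032]], "yaw": [0,0,0,0,0], "hand": [1,1,1,1,1]}}

```text
time_s: 11.75
position: [446.2, 171.9, 46.0]
orientation: [-0.006, 1.0, 0.004, 0.005]
wrist_force: [-3.7, 16.6, 19.0]
width: 0.5
grip_force: 12.8
```

Call:
{"api": "arm_command", "payload": {"slide": [[0,0,0.0008],[0,0,0.0016],[0,0,0.0024],[0,0,0.0032],[0,0,0.0032]], "yaw": [0,0,0,0,0], "hand": [1,1,1,1,1]}}

```text
time_s: 12.25
position: [446.5, 172.0, 43.1]
orientation: [-0.006, 1.0, 0.004, 0.005]
wrist_force: [-4.4, 16.5, 22.3]
width: 0.6
grip_force: 14.1
```

Call:
{"api": "arm_command", "payload": {"slide": [[0,0,0.001],[0,-0.001,0.001],[0,-0.003,0.001],[0,-0.005,0.001],[0,-0.007,0.001]], "yaw": [0,0,0,0,0], "hand": [1,1,1,1,1]}}

```text
time_s: 12.75
position: [446.2, 174.2, 41.4]
orientation: [-0.003, 1.0, 0.003, 0.004]
wrist_force: [-0.8, 4.8, 21.4]
width: 0.5
grip_force: 11.8
```

Call:
{"api": "arm_command", "payload": {"slide": [[0,-0.003,0],[0,-0.006,0],[0,-0.009,0],[0,-0.012,0],[0,-0.015,0]], "yaw": [0,0,0,0,0], "hand": [1,1,1,1,1]}}

```text
time_s: 13.25
position: [444.6, 181.7, 40.4]
orientation: [0.003, 1.0, 0.0, 0.001]
wrist_force: [-2.4, -15.5, 30.7]
width: 0.8
grip_force: 17.2
```

Call:
{"api": "arm_command", "payload": {"slide": [[0,0,-0.0005],[0,-0.002,-0.001],[0,-0.005,-0.001],[0,-0.008,-0.001],[0,-0.011,-0.001]], "yaw": [0,0,0,0,0], "hand": [1,1,1,1,1]}}

```text
time_s: 13.75
position: [442.1, 189.6, 39.9]
orientation: [0.005, 1.0, -0.001, -0.001]
wrist_force: [-6.1, -16.5, 23.1]
width: 0.5
grip_force: 12.0
```

Run:
```python
from bench import *
from h import *
s=read_state(); print(s['position'].round(1),s['wrist_force'].round(2),s['ft_torque'].round(2))
im=camera("wrist"); im2=camera("scene")
cv2.imwrite("pics/p2.png",np.hstack([cv2.resize(im[60:330,110:400],(480,447)),cv2.resize(im2[190:300,170:248],(317,447),interpolation=2)]))
```

```text
[442.1 189.6  39.9] [ -6.09 -16.54  23.07] [-3.77  1.05 -0.26]
```

View pics/p2.png

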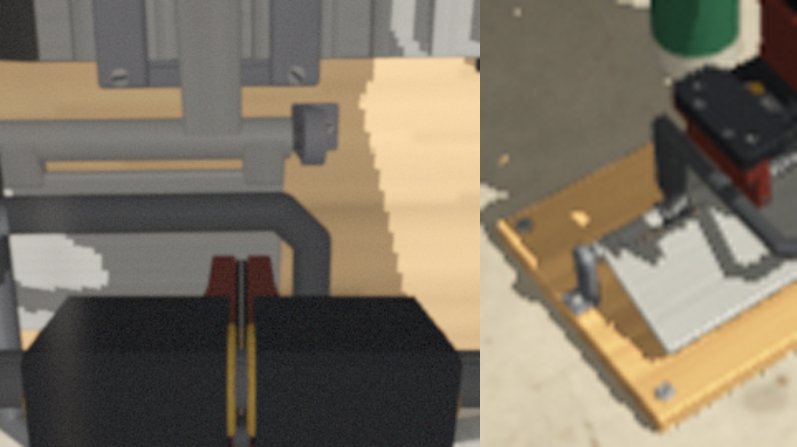

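The plate is down and the stirrup has sprung back with the pad: its end bar is now at about x 315, against the plate edge at about x 285. The pawl is clear, so I'll draw the bar back.

Call:
{"api": "arm_command", "payload": {"slide": [[0,-0.005,-0.0005],[0,-0.01,-0.0005],[0,-0.016,-0.0005],[0,-0.022,-0.0005],[0,-0.028,-0.0005]], "yaw": [0,0,0,0,0], "hand": [1,1,1,1,1]}}

```text
time_s: 14.35
position: [440.4, 217.6, 39.5]
orientation: [0.006, 1.0, -0.0, -0.003]
wrist_force: [-7.3, -13.7, 17.8]
width: 0.5
grip_force: 9.9
```

Call:
{"api": "arm_command", "payload": {"slide": [[0,-0.006,0],[0,-0.012,0],[0,-0.018,0],[0,-0.024,0],[0,-0.03,0]], "yaw": [0,0,0,0,0], "hand": [1,1,1,1,1]}}

```text
time_s: 14.85
position: [440.1, 246.4, 39.4]
orientation: [0.007, 1.0, -0.0, -0.003]
wrist_force: [-7.6, -16.9, 21.0]
width: 0.3
grip_force: 11.6
```

Call:
{"api": "arm_command", "payload": {"slide": [[0,-0.006,0],[0,-0.012,0],[0,-0.018,0],[0,-0.024,0],[0,-0.03,0]], "yaw": [0,0,0,0,0], "hand": [1,1,1,1,1]}}

```text
time_s: 15.35
position: [440.0, 276.4, 39.3]
orientation: [0.007, 1.0, -0.0, -0.003]
wrist_force: [-8.9, -16.3, 20.7]
width: 0.5
grip_force: 11.5
```

Call:
{"api": "arm_command", "payload": {"slide": [[0,-0.003,0],[0,-0.006,0],[0,-0.008,0],[0,-0.01,0],[0,-0.012,0]], "yaw": [0,0,0,0,0], "hand": [1,1,1,1,1]}}

```text
time_s: 15.85
position: [439.9, 288.6, 39.3]
orientation: [0.007, 1.0, 0.0, -0.003]
wrist_force: [-8.6, -16.2, 19.4]
width: 0.4
grip_force: 11.1
```

Call:
{"api": "arm_command", "payload": {"slide": [[0,-0.001,0],[0,-0.002,0],[0,-0.003,0],[0,-0.004,0],[0,-0.005,0]], "yaw": [0,0,0,0,0], "hand": [1,1,1,1,1]}}

```text
time_s: 16.35
position: [439.9, 292.2, 39.2]
orientation: [0.008, 1.0, -0.0, -0.003]
wrist_force: [-9.1, -21.5, 24.0]
width: 0.4
grip_force: 16.2
```

Call:
{"api": "arm_command", "payload": {"slide": [[0,-0.001,0],[0,-0.002,0],[0,-0.003,0],[0,-0.004,0],[0,-0.004,0]], "yaw": [0,0,0,0,0], "hand": [1,1,1,1,1]}}

```text
time_s: 16.85
position: [439.9, 292.1, 39.2]
orientation: [0.011, 1.0, -0.001, -0.004]
wrist_force: [-10.0, -29.6, 32.0]
width: 0.7
grip_force: 21.9
```

The bar has hit its end stop at y=292, as predicted. I'll relax the push and raise the tool so the release bar springs up.

Call:
{"api": "arm_command", "payload": {"slide": [[0,0.003,-0.001],[0,0.005,-0.006],[0,0.005,-0.012],[0,0.005,-0.018],[0,0.005,-0.022]], "yaw": [0,0,0,0,0], "hand": [1,1,1,1,1]}}

```text
time_s: 17.35
position: [441.0, 293.6, 60.0]
orientation: [0.005, 1.0, 0.0, -0.002]
wrist_force: [0.3, -8.9, -5.7]
width: -0.1
grip_force: 4.2
```

Run:
```python
from bench import *
from h import *
s=read_state(); print(s['position'].round(1),s['wrist_force'].round(2),s['ft_torque'].round(2))
im=camera("wrist"); im2=camera("scene")
cv2.imwrite("pics/p3.png",np.hstack([cv2.resize(im[60:330,110:400],(480,447)),cv2.resize(im2[190:300,170:248],(317,447),interpolation=2)]))
```

```text
[441.  293.6  60. ] [ 0.31 -8.93 -5.65] [-1.96 -0.07  0.03]
```

View pics/p3.png

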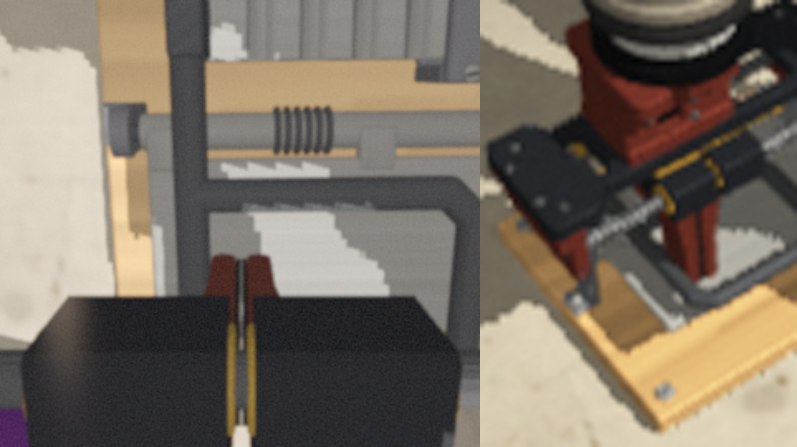

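The stirrup is fully back, with the fingers still lightly against its rear bar at about x 200, and the plate is up. I'll back off inside the opening and lift.

Call:
{"api": "arm_command", "payload": {"slide": [[0,0.004,0],[0,0.01,0],[0,0.018,0],[0,0.018,0],[0,0.018,-0.005]], "yaw": [0,0,0,0,0], "hand": [1,1,1,1,1]}}

```text
time_s: 17.95
position: [442.0, 281.9, 66.6]
orientation: [0.0, 1.0, 0.002, -0.0]
wrist_force: [0.5, -0.5, 0.3]
width: 0.1
grip_force: 0.0
```

Call:
{"api": "arm_command", "payload": {"slide": [[0,0,-0.02],[0,0,-0.05],[0,0,-0.09],[0,0,-0.13],[0,0,-0.16]], "yaw": [0,0,0,0,0], "hand": [1,1,1,1,1]}}

```text
time_s: 18.45
position: [442.4, 283.3, 229.9]
orientation: [-0.001, 1.0, 0.002, 0.001]
wrist_force: [0.6, -0.2, -0.8]
width: 0.6
grip_force: 0.0
```

Call:
{"api": "arm_command", "payload": {"slide": [[-0.01,0,-0.03],[-0.01,0,-0.06],[-0.01,0,-0.08],[-0.01,0,-0.08],[-0.01,0,-0.08]], "yaw": [0,0,0,0,0], "hand": [1,1,1,1,1]}}

```text
time_s: 18.95
position: [432.0, 282.4, 306.8]
orientation: [-0.0, 1.0, 0.002, 0.0]
wrist_force: [0.0, 0.6, 0.6]
width: 0.4
grip_force: 0.0
```

Run:
```python
from bench import *
from h import *
s=read_state(); print(s['time_s'],s['position'].round(1),s['wrist_force'].round(2))
c=calibration("wrist");im=camera("wrist"); im2=camera("scene")
cv2.imwrite("pics/p4.png",np.hstack([im[:384,60:460],cv2.resize(im2[130:310,160:350],(400,384),interpolation=2)]))
for x in(-87,-33):
  for y in(15,87): print(x,y,proj(c,[502+x,152+63+y,70]).round()-[60,0])
for x in(-80,-20):
  for y in(24,170): print('plate',x,y,proj(c,[502+x,152+y,54]).round()-[60,0])
```

```text
18.95 [432.  282.4 306.8] [0.01 0.56 0.59]
-87 15 [237. 174.]
-87 87 [180. 174.]
-33 15 [239. 130.]
-33 87 [179. 130.]
plate -80 24 [278. 166.]
plate -80 170 [165. 166.]
plate -20 24 [281. 119.]
plate -20 170 [164. 118.]
```

View pics/p4.png

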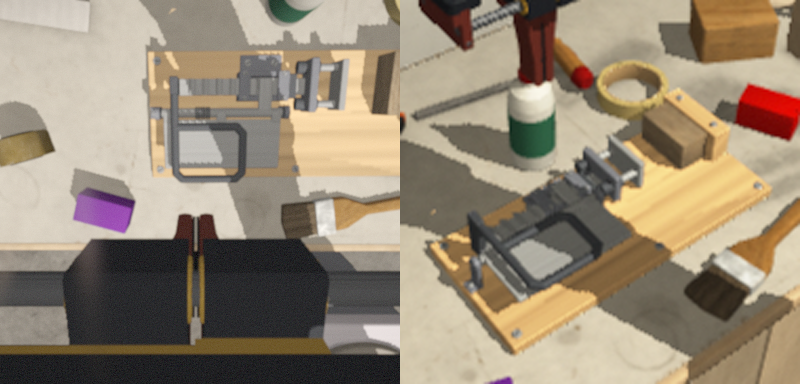

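The stirrup opening is at about (180–238, 131–174), which matches the 63 mm stop. The plate's edge at about y 167 matches the bar-up position. The block, bottle, brush and tape look undisturbed, so I'll hand in.

```bash
python3 -c "
from bench import *
print(finish_job())"
```

```text
the job is handed in; nothing more can be done
None
```

The clamp is open: the toothed bar is drawn back to its 63 mm end stop, the release bar is back up, and the block, glue bottle, brush and tape looked undisturbed in the last pictures; I handed the job in at about 19 s.

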